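Set a pigment jar stirring: jar on the plate, lid home, dial to the diamond

ROBOT

A 6-joint arm with a two-finger parallel gripper is mounted at the origin on the work surface. World frame = base frame: x ahead of the robot, y to its left, z up, the work surface at z = 0. Lengths are in mm, angles in rad, forces in N, time in s.
With the tool pointing down it reaches from about 350 to 775 mm from the base axis. Payload 7.3 kg.
Tool frame: the origin (TCP) lies midway between the tips of the shut fingers; the grasp point (between the pads) lies bot.tcp_to_grasp behind it (bot.tcp_to_grasp is the distance from the TCP to the grasp point, in mm); z points along the fingers, y is the direction in which the jaws open and shut (so a half turn about z gives the same grasp; the last joint's range is limited). The gripper opens to 92 mm and grips with 3 to 60 N. Pads are 19 mm wide; open, the fingers measure 130 mm over their backs; the gripper's body (75 mm by 190 mm) begins 47 mm behind the grasp point.
Start: joints at [1.073, 0.342, 1.524, -0, 1.275, -0.146], TCP at [180.895, 492.871, 226.741] pointing down, gripper open.
Joint ranges: [-2.53, 2.53], [-0.77, 2.02], [0.04, 2.7], [-1, 4.14], [0.28, 2.66], [-3.11, 3.11]. Speed limits (rad/s): [2.57, 2.57, 3.14, 3.14, 3.14, 3.14].

INTERFACE

Orientations are given as [roll, pitch, yaw] about the fixed x, y, z axes, in that order (R = Rz(yaw) Ry(pitch) Rx(roll)).
In Python, from plant import bot gives the robot as it stands.
- The arm moves only by the shell command python3 -m inch 'ROWS'. ROWS is JSON, one flat list of numbers, 7 for each row, row after row: the shift along the world's x, y, z in cm, then the turn, a rotation vector about the world's x, y, z in degrees, then the gripper command: -1 is shut, 1 is fully open, values between are in proportion. In form: [tx, ty, tz, ax, ay, az, fingers, tx, ty, tz, ax, ay, az, fingers, ...]. A call has exactly 5 rows; each row is the pose to reach, as a shift and turn from the pose measured when the call began; what a row does not reach only later rows make up. A row lasts 1/10 s, in which the tool goes at most 50 mm and 8.59 degrees, less where a joint would pass 70% of its speed; a pose out of reach is approached as far as the arm can. A call with a gripper value outside its range is refused whole. The fingers move at their own pace and stop on an object; the grip force is fixed at half the most. Time passes only in rows, so rows that repeat a pose let the fingers close, or fill a call up. It gives the time, the measured TCP pose, the force and the opening at its end, in the units of the state.
- bot.get_obs(): the state, without advancing time (a new reading comes with each control period).
- bot.capture(name): name is "scene" or "top" or "wrist"; returns the picture (480x640x3 uint8, red, green, blue); there is no depth.
- bot.calibration(name): a dict with "fx", "fy", "cx", "cy" (pixels), "cam_to_world" (4x4, takes a point from camera to world coordinates). Camera axes: x right, y down, z forward; pixel columns grow to the right and rows downward; lengths in mm; the calibration is good to about 2 mm. A picture is of the moment at which its call begins: read the wrist's pose just before it. calibration takes no time and is no camera call; for the wrist camera it gives the pose at the moment of the call.
- bot.close_job(): hands the job in, once; it reports no verdict.
The state is a dict: "time": time; "joint_positions": joint angles; "dq": joint speeds; "tau": joint torques, N m; "tool_pos": TCP position; "tcp_rot": TCP orientation; "contact_force": force on the tool from outside, world axes, zero at the start; "moment": the same for the moment, N m; "grip_width": finger opening in mm.
Only numpy, scipy, OpenCV 4.12 (cv2) and the standard library are available. Lean on these libraries where they do the work, as an engineer would, in place of code of your own. Each camera call takes 0.05 s, during which the arm holds its last target.

TASK

Stand the small white jar, whose lid is still raised, upright in the middle of the stirrer's round plate and let go of it, then press its lid down until it is fully home. After that turn the stirrer's dial until its white pointer line rests at the diamond-shaped marker, and let go. Leave the other jars, brushes and tools where they are.

Things in the scene. Friction and masses are not known exactly. Their poses are not given: they have to be found in the camera images.
- stirrer: Grey bench stirrer, a fixed box 180 (x) by 330 (y) by 64 mm high; origin at the centre of its underside, on the table; its front (-x) roughly faces the robot. On its top: at its left end (+y) a round steel plate, at its right end (-y) a black panel with the dial.
- plate (a point): Centre of the top face of the round steel plate (120 mm in diameter, 8 mm thick, flat, with a dark disc of 72 mm in its middle), 72 mm above the table; axes as the stirrer's.
- dial (a joint): Angle of the dial in rad, 0 to 3.14, growing as it is turned clockwise seen from above. Seven click positions, 0.524 apart (0, 0.524, .. 3.14), at seven short white ticks; a spring pulls it into the nearest one (about 0.1 N m to get out of a click). At 0 the pointer points along the stirrer's +y, at 1.571 along its +x, at 3.14 along its -y. It starts at one of the first three clicks.
- dial_grip (a point): Point on the dial's vertical axis at the height to grip it, 98 mm above the table. The dial is a grey disc 72 mm in diameter, 11 mm high, with an upright black grip bar across it: 64 mm long, 16 mm thick, 36 mm high, its top 111 mm above the table. Its x axis points along the bar to the pointer end, which has a white line on its top.
- pointer (a point): Point on the panel that turns with the dial, 58 mm from its axis on the line of its pointer: it meets a marker's centre when the dial is turned to that marker.
- diamond: White flat diamond-shaped stick-on marker, 25 mm across its corners, on the black panel 58 mm from the dial's axis, beside the fourth, fifth or sixth click position (1.571, 2.094 or 2.618 rad); the other two of these have small round white dots of 7 mm. Origin at its centre.
- jar: White plastic pigment jar with a paper band, 62 mm in diameter, loose, 0.3 to 0.55 kg; origin at the centre of its underside. Straight side up to 82 mm high, then a neck 52 mm in diameter which the lid slides over.
- lid (a joint): How far the jar's push-on lid has been pressed down, in m: 0 raised (a 10 mm gap below it), 0.010 fully home. It moves at about 6 N and stays where it is left.
- lid_top (a point): Centre of the flat top of the grey lid (63 mm in diameter, 12 mm high): 104 mm above the jar's underside when raised, 94 mm when home.
- brush_jar: Open glass jar of brushes, 72 mm in diameter, 100 mm high, brushes up to 215 mm high; origin at the centre of its underside. To be left alone, as are all the following.
- cup: Open steel cup, 80 mm in diameter, 65 mm high; origin at the centre of its underside.
- big_jar: Larger closed jar, 84 mm in diameter, 140 mm high; origin at the centre of its underside.
- bottle: White bottle, 60 mm in diameter, 170 mm high; origin at the centre of its underside.
- brush: Brush lying flat, 200 mm long along its x axis.
- comb: Wooden marbling comb lying flat, 180 mm long along its y axis, 45 mm wide, 12 mm high; origin at the underside of its wooden bar.
- bowl: White bowl, 140 mm in diameter, 60 mm high; origin at the centre of its underside.
Things that resemble listed ones, but are neither listed nor needed, are in the scene too. What is shaped like the jar but purple is not meant.

How it is judged (in metres and radians):
On the way, in this order (a step that is already met when the one before it is completed fails the run):
1. the jar stands upright in the middle of the plate, let go of, its lid still raised (horizontal distance between jar and plate below 0.025 m and z of jar in the frame of plate between -0.004 and 0.004 m and angle between jar's own z axis and vertical below 0.08 rad and contact force between the fingers and jar below 0.2 N and value of joint lid below 0.0083 m), for 0.2 s.
2. the jar's lid is pressed fully home, on the plate (horizontal distance between jar and plate below 0.025 m and z of jar in the frame of plate between -0.004 and 0.004 m and angle between jar's own z axis and vertical below 0.08 rad and value of joint lid above 0.0083 m), for 0.1 s.
3. the dial's pointer rests at the diamond marker (horizontal distance between pointer and diamond below 0.008 m and velocity of joint dial between -0.1 and 0.1 rad/s), for 0.2 s.
At the end, for the whole second after the job is handed in: The jar stands still and upright (within 0.08 rad) on the plate, within 25 mm of its centre; its lid is down by at least 8.3 of its 10 mm; the dial is at rest with its pointer point within 8 mm of the diamond's centre (the next click is 30 mm away) (all of step 2 and all of step 3 and linear speed of jar below 0.02 m/s); the robot touches nothing.
It fails at once if another object on the table is moved by more than 30 mm (distance of any of brush_jar, cup, big_jar, bottle, brush, comb, bowl from where it was at the start of the episode above 0.03 m).
It fails at once if the jar is tipped over (angle between jar's own z axis and vertical above 0.6 rad).
It also fails if it takes over 72 s, if anything falls off the work surface, if the arm or the gripper's body presses on something with over 40 N, if the wrist force passes 120 N, or if a joint passes its speed limit or range.

## Working session

There is one attempt and no reset: what is moved stays moved. The work goes in short steps, Python scripts to look and compute and a shell command to move; the robot and the scene stay as the last step left them, time stands still between calls to the robot, and variables do not carry over. Pictures are saved under pics/ and viewed, and the job is handed in when it is done.

```bash
mkdir -p pics
cat > h.py <<'E'
import numpy as np, cv2
from plant import bot
def cap(name,fn):
    o=bot.get_obs(); c=bot.calibration(name); im=bot.capture(name)
    cv2.imwrite('pics/'+fn+'.png',im[:,:,::-1]); np.savez('pics/'+fn+'.npz',im=im,T=np.array(c['cam_to_world']),k=[c['fx'],c['fy'],c['cx'],c['cy']])
    return im
def px2w(fn,u,v,z):
    d=np.load('pics/'+fn+'.npz');fx,fy,cx,cy=d['k'];T=d['T']
    r=T[:3,:3]@np.array([(u-cx)/fx,(v-cy)/fy,1.]);o=T[:3,3]
    return o+r*(z-o[2])/r[2]
def w2px(fn,p):
    d=np.load('pics/'+fn+'.npz');fx,fy,cx,cy=d['k'];T=d['T']
    q=T[:3,:3].T@(np.array(p)-T[:3,3]);return np.array([fx*q[0]/q[2]+cx,fy*q[1]/q[2]+cy])
def crop(fn,x0,y0,x1,y1,out,s=None):
    im=cv2.imread('pics/'+fn+'.png')[y0:y1,x0:x1]
    s=s or min(800/(x1-x0),600/(y1-y0))
    cv2.imwrite('pics/'+out+'.png',cv2.resize(im,None,fx=s,fy=s,interpolation=cv2.INTER_CUBIC)); print('scale',s)
E
python3 - <<'E'
from h import *
o=bot.get_obs();print(o, bot.tcp_to_grasp)
cap('scene','s0');cap('top','t0')
for n in('scene','top','wrist'):print(n,np.round(bot.calibration(n)['cam_to_world'],3).tolist(),bot.calibration(n)['fx'])
E
```

```text
{'time': 0.0, 'joint_positions': array([ 1.07299676e+00,  3.42673030e-01,  1.52499989e+00,  9.07652203e-06,
        1.27537981e+00, -1.45974344e-01]), 'dq': array([ 0.00016504, -0.00124764,  0.00102567,  0.00079364,  0.00012318,
        0.00012912]), 'tau': array([ 3.42986618e-05, -4.31252110e+01, -2.44215310e+01,  7.17959111e-02,
        5.61997353e-02, -1.65405140e-04]), 'tool_pos': array([180.6951855 , 492.5052061 , 226.07672352]), 'tcp_rot': array([-3.14014937e+00, -2.20964301e-04,  2.78976462e+00]), 'contact_force': array([-0.13488791, -0.00666953, -0.27725256]), 'moment': array([-0.04345691, -0.01269323, -0.0341891 ]), 'grip_width': 91.8738301523876} 18.8
scene [[0.035, 0.65, -0.759, 1548.822], [0.999, -0.014, 0.034, -55.118], [0.012, -0.76, -0.65, 909.579], [0.0, 0.0, 0.0, 1.0]] 488.5610217004292
top [[-0.007, -0.999, 0.038, 540.54], [-1.0, 0.007, -0.003, -11.657], [0.003, -0.038, -0.999, 1097.926], [0.0, 0.0, 0.0, 1.0]] 475.66770220645066
wrist [[0.344, 0.898, 0.274, 105.797], [0.939, -0.329, -0.1, 520.216], [-0.0, 0.292, -0.957, 385.245], [0.0, 0.0, 0.0, 1.0]] 405.3321099317706
```

View pics/s0.png

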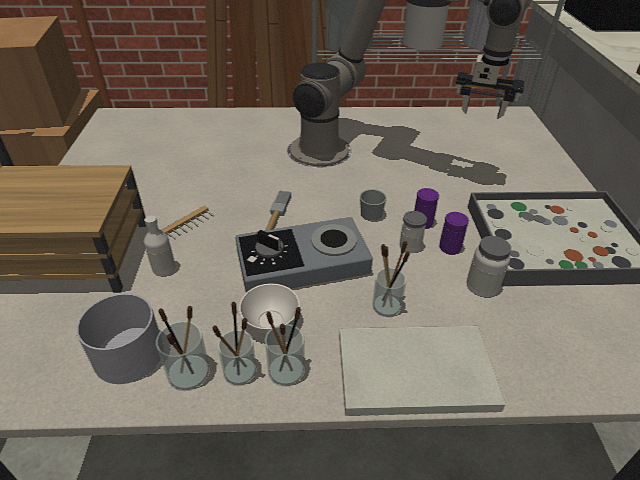

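View pics/t0.png

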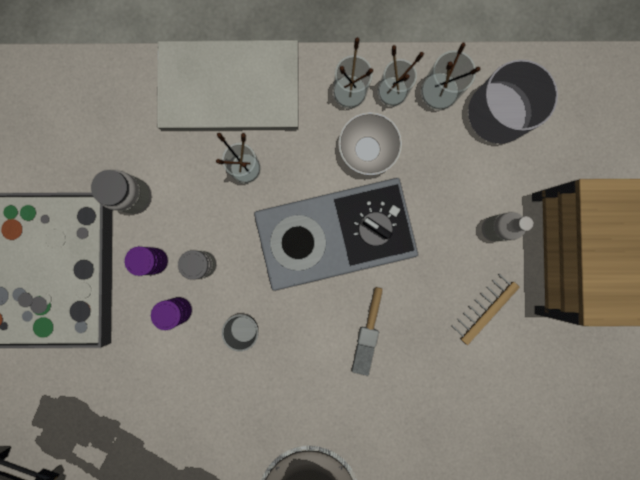

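The scene view (from the far side) shows the stirrer at (303,255), with the plate at (334,238) and the dial at (268,243). The top view shows the plate at (298,242), the dial at (376,229) and the diamond at about (394,211).

Things that could be taken for the jar, in top-view pixels:
- small white/grey-lidded jar at (196,265)
- purple jars at (145,261) and (171,313)
- big jar at (113,190)
- cup at (241,331)
- bottle at (510,226)

By the description I choose (196,265). Next I check it in close crops.

Run:
```python
from h import *
crop('s0',350,170,510,310,'c1')
crop('t0',240,170,440,310,'c2')
crop('t0',90,160,290,360,'c3',3)
```

```text
scale 4.285714285714286
scale 4.0
scale 3
```

View pics/c1.png

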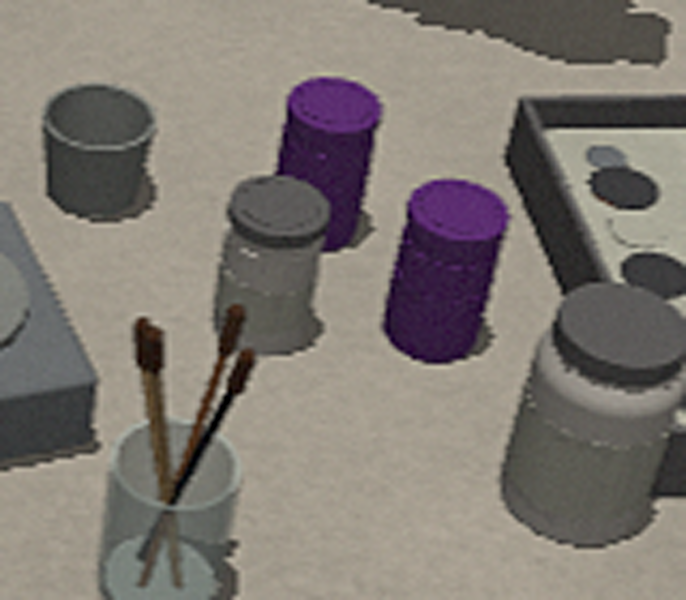

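View pics/c2.png

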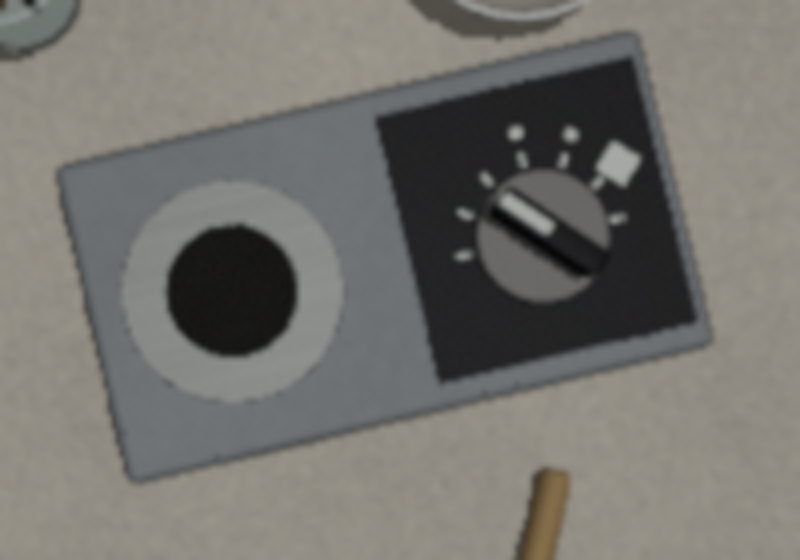

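View pics/c3.png

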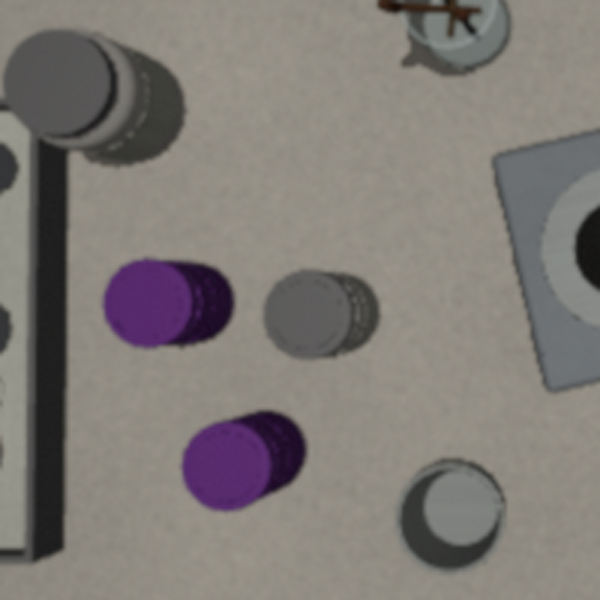

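The crops show the chosen jar white, with a paper band and a grey lid on a visible neck gap, so the lid is raised. The pointer is at click 2 (1.047) and the diamond is at the sixth click (2.618), with dots at clicks 3 and 4. Now I compute positions.

Run:
```python
from h import *
f=lambda n,u,v,z:np.round(px2w(n,u,v,z),1)
T=lambda u,v:(240+u/4,170+v/4)
print('lid top',f('t0',90+308/3,160+314/3,104),'scene',f('s0',350+279/4.2857,170+210/4.2857,104))
print('plate',f('t0',*T(232,290),72), 'scene',f('s0',334,237.5,72))
print('dial disc',f('t0',*T(542,236),75))
print('diamond',f('t0',*T(619,164),64))
c=[f('t0',*T(*p),64) for p in [(60,170),(635,34),(712,340),(133,481)]];print(c,sum(c)/4)
print('ticks',[f('t0',*T(*p),64) for p in [(465,255),(466,213),(487,180),(522,158),(563,158),(597,183),(618,218)]])
print('bar line',f('t0',*T(505,196),111),f('t0',*T(553,231),111),'barend',f('t0',*T(597,264),111))
print('purple',f('t0',90+148/3,160+303/3,104),f('t0',90+227/3,160+465/3,104),'cup',f('t0',90+452/3,160+505/3,65))
print('brushjar',f('t0',241,165,100),'brushes',[f('t0',*p,200) for p in [(222,137),(243,138),(218,162)]])
R=cv2.Rodrigues
```

```text
lid top [529.  238.9 104. ] scene [541.5 239.6 104. ]
plate [574.8  20.   72. ] scene [575.1  22.8  72. ]
dial disc [ 602.6 -147.2   75. ]
diamond [ 642.3 -191.1   64. ]
[array([641.1, 113.6,  64. ]), array([ 713.6, -200.9,   64. ]), array([ 546.1, -240.4,   64. ]), array([471.9,  74.5,  64. ])] [593.175 -63.3    64.   ]
ticks [array([ 593.2, -106.6,   64. ]), array([ 616.1, -107.4,   64. ]), array([ 634.1, -119. ,   64. ]), array([ 646. , -138.3,   64. ]), array([ 645.8, -160.6,   64. ]), array([ 632., -179.,   64.]), array([ 612.8, -190.2,   64. ])]
bar line [ 621.4 -123.4  111. ] [ 603.  -148.2  111. ] barend [ 585.7 -170.9  111. ]
purple [537.4 350.1 104. ] [425.  294.7 104. ] cup [390.6 144.9  65. ]
brushjar [738.4 138.6 100. ] brushes [array([772.5, 159.6, 200. ]), array([770.3, 119.6, 200. ]), array([724.6, 167.2, 200. ])]
```

```bash
python3 -m inch '[4,-2.9,0,0,0,-4,1, 8,-5.8,0,0,0,-8,1, 12,-8.7,0,0,0,-12,1, 16,-11.6,0,0,0,-16,1, 20,-14.5,0,0,0,-20,1]'
```

```text
time: 0.6
tool_pos: [381.9, 346.1, 225.9]
tcp_rot: [-3.14, -0.0, 2.438]
contact_force: [0.3, 0.5, 0.4]
grip_width: 92.0
```

```bash
python3 -m inch '[4,-2.9,0,0,0,-4,1, 8,-5.8,0,0,0,-8,1, 12,-8.7,0,0,0,-12,1, 15.1,-10.7,0,0,0,-17,1, 15.1,-10.7,0,0,0,-17,1]'
python3 - <<'E'
from h import *
cap('wrist','w1')
E
```

```text
time: 1.1
tool_pos: [536.1, 235.8, 224.8]
tcp_rot: [-3.139, 0.001, 2.134]
contact_force: [-0.3, 0.3, 0.8]
grip_width: 91.7
```

View pics/w1.png

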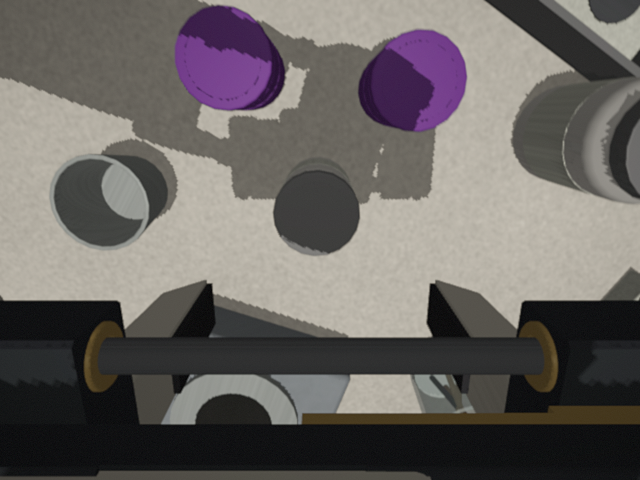

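The wrist picture shows the jar's grey lid at about (316,212), the purple jars at (228,58) and (420,80), and the cup at (110,200). I triangulate the jar.

Run:
```python
from h import *
print(np.load('pics/w1.npz')['T'].round(3).tolist(), np.load('pics/w1.npz')['k'])
print(px2w('w1',316.5,212,104).round(1), px2w('w1',316.5,212,94).round(1))
print(bot.get_obs()['tool_pos'])
# where does the grasp center at z=104 project, jaw line
p=bot.get_obs()['tool_pos']
print(w2px('w1',[p[0],p[1],p[2]]),w2px('w1',[535,239,104]),w2px('s0',[529,239,104]),w2px('t0',[535,239,104]),w2px('t0',[529,239,104]))
crop('w1',230,140,400,280,'c4')
```

```text
[[0.845, 0.512, 0.155, 493.314], [0.535, -0.808, -0.247, 303.11], [-0.001, 0.292, -0.957, 383.816], [0.0, 0.0, 0.0, 1.0]] [405.33210993 405.33210993 320.52161601 234.54963501]
[527.3 243.4 104. ] [528.5 241.3  94. ]
[534.0323636  237.38890528 224.78645048]
[319.22028697 298.50818136] [322.31259714 222.70044422] [414.03344041 216.09076687] [192.64761818 261.78112454] [192.63970054 264.66101867]
scale 4.285714285714286
```

View pics/c4.png

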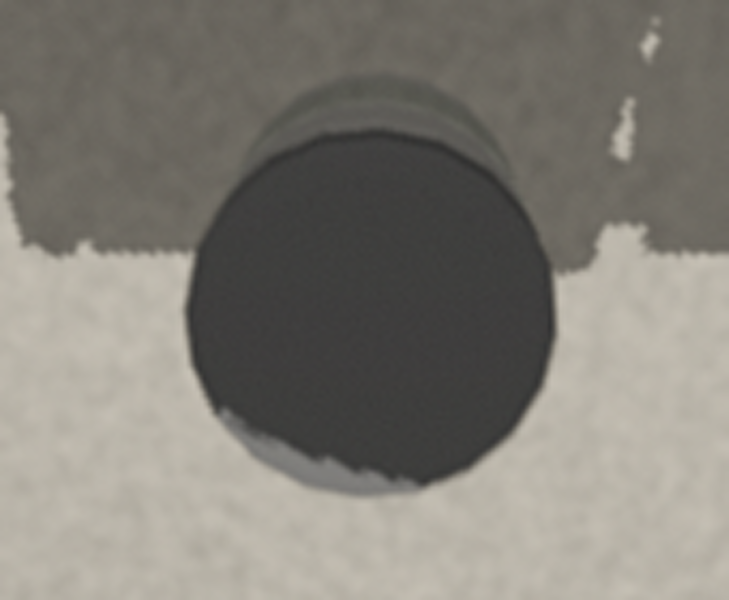

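```bash
python3 -m inch '[-0.5,0.4,-3,0,0,0,1, -0.5,0.4,-7,0,0,0,1, -0.5,0.4,-11,0,0,0,1, -0.5,0.4,-15,0,0,0,1, -0.5,0.4,-17.6,0,0,0,1]'
python3 - <<'E'
from h import *
cap('wrist','w2'); print(bot.get_obs()['tool_pos'])
E
```

```text
time: 1.65
tool_pos: [526.1, 242.1, 46.1]
tcp_rot: [-3.134, -0.002, 2.141]
contact_force: [-0.2, -0.2, -0.2]
grip_width: 91.8
[524.25612778 241.39758065  42.64031286]
```

View pics/w2.png

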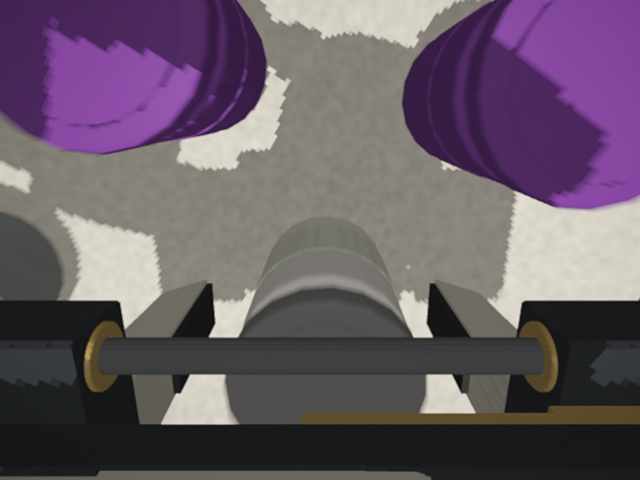

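The wrist view shows the jar between the fingers (neck centre about column 325), with both purple jars clear. The tool overshot about 4 mm down, so I raise it 5 mm and close.

```bash
python3 -m inch '[0.2,0.1,0.5,0,0,0,1, 0.2,0.1,0.5,0,0,0,-1, 0.2,0.1,0.5,0,0,0,-1, 0.2,0.1,0.5,0,0,0,-1, 0.2,0.1,0.5,0,0,0,-1]'
```

```text
time: 2.2
tool_pos: [526.7, 242.6, 48.7]
tcp_rot: [-3.131, -0.003, 2.141]
contact_force: [-0.8, 0.2, -1.2]
grip_width: 64.7
```

```bash
python3 -m inch '[0,0,0,0,0,0,-1, 0,0,0,0,0,0,-1, 0,0,0,0,0,0,-1, 0,0,0.3,0,0,0,-1, 0,0,1,0,0,0,-1]'
```

```text
time: 2.7
tool_pos: [525.9, 242.3, 57.9]
tcp_rot: [-3.128, -0.004, 2.141]
contact_force: [-0.4, -0.3, -4.9]
grip_width: 61.8
```

```bash
python3 -m inch '[0,0,2,-0.5,0,0,-1, 0,0,5,-0.7,0,0,-1, 0,0,8,-0.7,0,0,-1, 0,0,10.5,-0.7,0,0,-1, 0,0,11,-0.7,0,0,-1]'; python3 -c "
from h import *
cap('wrist','w3');cap('scene','s3');o=bot.get_obs();print(o['tool_pos'],o['tcp_rot'],o['joint_positions'].round(2),o['contact_force'],o['grip_width'])"
```

```text
time: 3.2
tool_pos: [527.3, 242.8, 171.4]
tcp_rot: [-3.127, 0.008, 2.141]
contact_force: [0.7, -0.1, -5.4]
grip_width: 62.0
[525.98883737 242.31814013 168.33916197] [-3.12252902  0.00655785  2.14047987] [ 0.31  0.5   1.44 -0.01  1.22 -0.26] [-1.60783051 -0.08672787 -5.48291406] 61.86785557394297
```

View pics/s3.png

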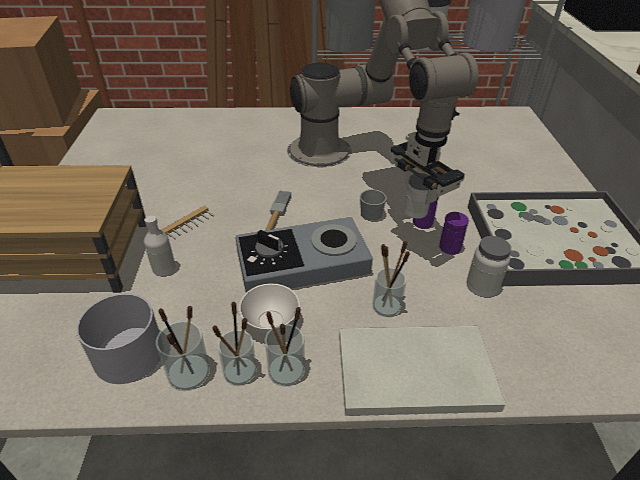

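View pics/w3.png

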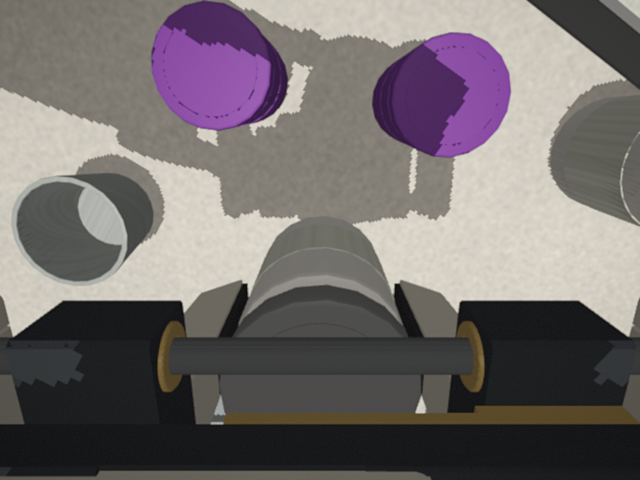

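The scene picture shows the jar held and lifted at about (420,195), with the lid still raised. I carry it over the plate.

```bash
python3 -m inch '[0.7,-3,0,0,0,-3,-1, 1.6,-7,0,0,0,-7,-1, 2.5,-11,0,0,0,-11,-1, 3.4,-15,0,0,0,-15,-1, 4.3,-19,0,0,0,-19,-1]'; python3 -m inch '[0.3,-1.3,0,0,0,-2,-1, 0.5,-2.4,0,0,0,-2,-1, 0.5,-2.4,0,0,0,-2,-1, 0.5,-2.4,0,0,0,-2,-1, 0.5,-2.4,0,0,0,-2,-1]'; python3 -c "
from h import *
o=bot.get_obs();print(o['tool_pos'],o['tcp_rot'],o['joint_positions'].round(2))
cap('wrist','w4');cap('scene','s4');crop('s4',200,120,480,320,'c5')"
```

```text
time: 3.8
tool_pos: [568.0, 50.8, 166.1]
tcp_rot: [-3.119, 0.006, 1.806]
contact_force: [0.8, 0.2, -5.0]
grip_width: 62.1
time: 4.3
tool_pos: [572.7, 28.2, 165.9]
tcp_rot: [-3.118, 0.005, 1.773]
contact_force: [-0.2, -0.8, -5.1]
grip_width: 61.7
[572.66074058  28.2438498  165.90488872] [-3.11842268  0.00495     1.77343807] [-0.08  0.49  1.46 -0.01  1.21 -0.28]
scale 2.857142857142857
```

View pics/c5.png

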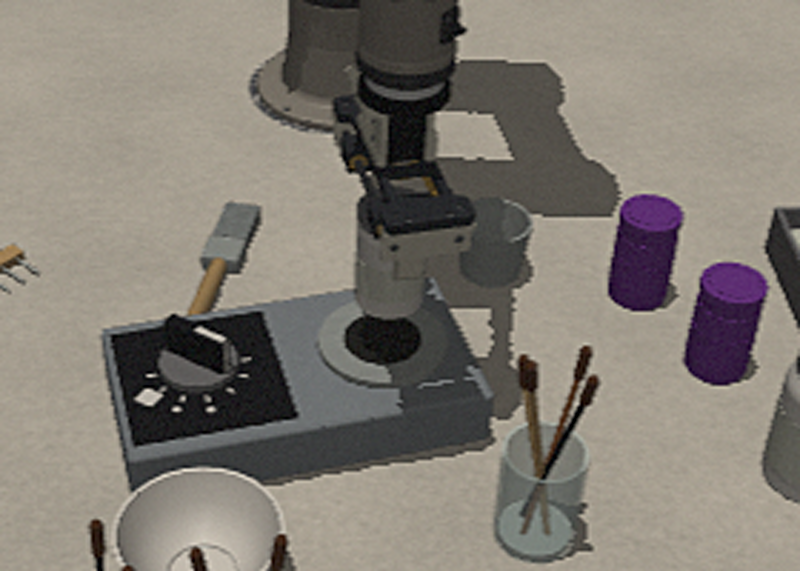

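View pics/w4.png

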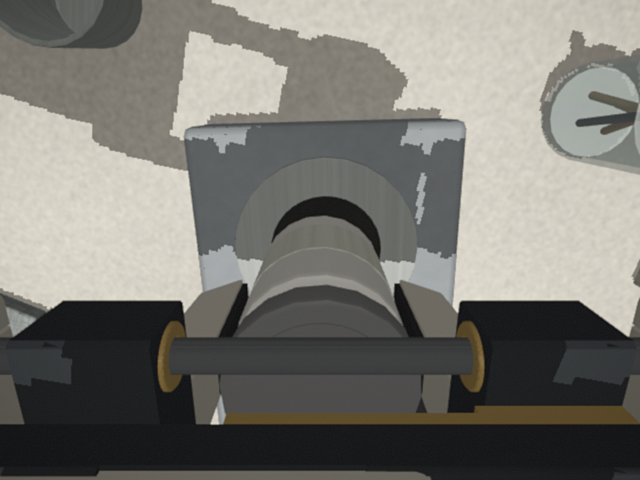

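Run:
```python
from h import *
t=np.linspace(0,2*np.pi,72)
def ring(fn,c,r):
    p=np.array([w2px(fn,[c[0]+r*np.cos(a),c[1]+r*np.sin(a),72]) for a in t]);return p[:,0].min(),p[:,0].max(),p[:,1].min()
for c in [(575,21),(577,21),(573,21),(575,25),(575,17)]:
    print(c,np.round(ring('w4',c,60),1),np.round(ring('w4',c,36),1))
from scipy.spatial.transform import Rotation as R
Rm=R.from_euler('xyz',bot.get_obs()['tcp_rot']).as_matrix();z=Rm[:,2]
print(z,np.degrees(np.cross(z,[0,0,-1])))
```

```text
(575, 21) [235.1 417.5 156.4] [271.4 380.7 194.8]
(577, 21) [238.1 420.5 157.1] [274.4 383.6 195.4]
(573, 21) [232.1 414.5 155.7] [268.4 377.7 194.1]
(575, 25) [236.  419.2 149.9] [272.4 382.2 188.7]
(575, 17) [234.3 415.9 162.8] [270.4 379.2 200.8]
[-0.02115625 -0.00976999 -0.99972844] [ 0.559779  -1.2121639  0.       ]
```

```bash
python3 -m inch '[0.3,-0.8,-1,0.1,-0.3,0,-1, 0.3,-0.8,-2,0.3,-0.7,0,-1, 0.3,-0.8,-3,0.3,-0.7,0,-1, 0.3,-0.8,-3.8,0.3,-0.7,0,-1, 0.3,-0.8,-3.8,0.3,-0.7,0,-1]'; python3 -c "
from h import *
o=bot.get_obs();print(o['tool_pos'],o['tcp_rot'],o['contact_force'])
cap('scene','s5');crop('s5',260,120,420,280,'c6')"
```

```text
time: 4.9
tool_pos: [574.9, 20.1, 126.5]
tcp_rot: [-3.129, 0.002, 1.773]
contact_force: [0.6, -0.3, -5.5]
grip_width: 61.5
[574.94536589  20.1009881  126.46525884] [-3.12896337e+00  1.76287245e-03  1.77331616e+00] [ 0.57905268 -0.34868353 -5.48038102]
scale 3.75
```

View pics/c6.png

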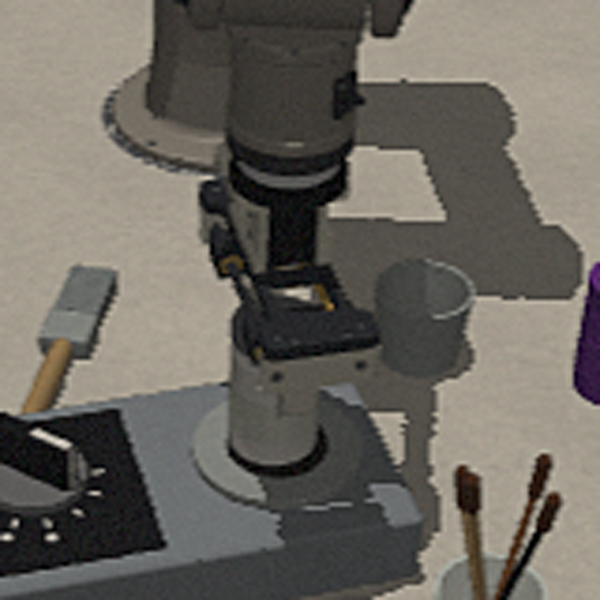

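The jar hangs centred, just above the dark disc. I lower it slowly, watching the force.

```bash
python3 -m inch '[0,0,-0.1,0,0,0,-1, 0,0,-0.2,0,0,0,-1, 0,0,-0.3,0,0,0,-1, 0,0,-0.4,0,0,0,-1, 0,0,-0.4,0,0,0,-1]'
```

```text
time: 5.45
tool_pos: [575.4, 20.1, 123.3]
tcp_rot: [-3.13, 0.002, 1.773]
contact_force: [-1.7, 1.1, -5.8]
grip_width: 61.9
```

```bash
python3 -m inch '[0,0,-0.1,0,0,0,-1, 0,0,-0.15,0,0,0,-1, 0,0,-0.2,0,0,0,-1, 0,0,-0.2,0,0,0,-1, 0,0,-0.2,0,0,0,-1]'
```

```text
time: 5.95
tool_pos: [575.5, 20.1, 121.3]
tcp_rot: [-3.13, 0.002, 1.773]
contact_force: [-0.3, 0.1, -5.1]
grip_width: 61.7
```

```bash
python3 -m inch '[0,0,-0.1,0,0,0,-1, 0,0,-0.15,0,0,0,-1, 0,0,-0.2,0,0,0,-1, 0,0,-0.2,0,0,0,-1, 0,0,-0.2,0,0,0,-1]'
```

```text
time: 6.45
tool_pos: [575.6, 20.0, 120.8]
tcp_rot: [-3.132, 0.003, 1.773]
contact_force: [-5.0, -0.0, 7.3]
grip_width: 62.0
```

```bash
python3 -m inch '[0,0,0,0,0,0,0.2, 0,0,0,0,0,0,1, 0,0,0,0,0,0,1, 0,0,0,0,0,0,1, 0,0,0,0,0,0,1]';  python3 -c "
from h import *
o=bot.get_obs();print(o['tool_pos'],o['tcp_rot'],o['contact_force'],o['grip_width'])
cap('wrist','w6')
cap('scene','s6');crop('s6',260,120,420,280,'c7')"
```

```text
time: 6.95
tool_pos: [575.8, 19.9, 120.9]
tcp_rot: [-3.132, 0.003, 1.773]
contact_force: [-0.1, 0.7, 0.9]
grip_width: 88.8
[575.8227998   19.92936635 120.92345045] [-3.13201807e+00  3.01804451e-03  1.77348940e+00] [-0.07987359  0.70306415  0.92061171] 88.84620999060212
scale 3.75
```

View pics/c7.png

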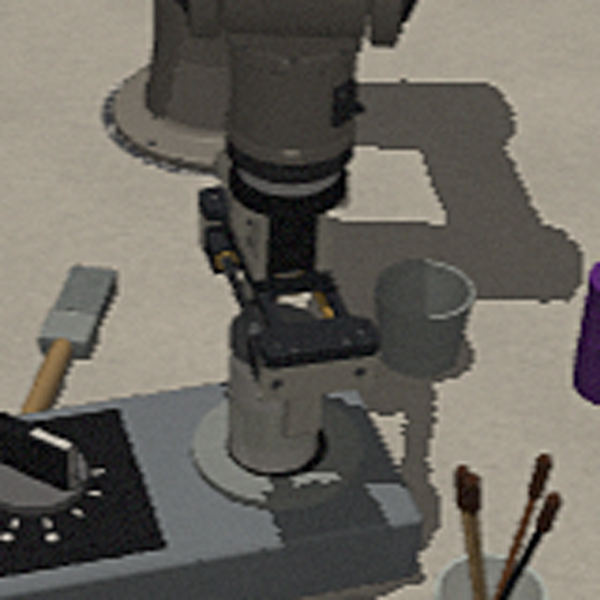

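View pics/w6.png

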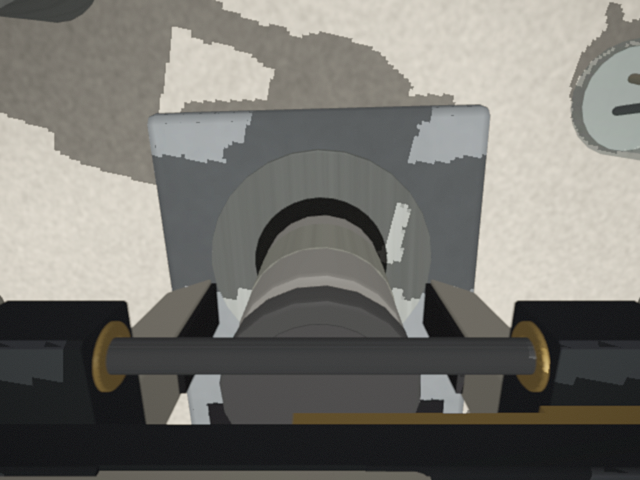

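The jar stands upright on the plate with the lid still raised and the fingers clear. I lift straight up.

```bash
python3 -m inch '[0,0,1,0,0,0,1, 0,0,3,0,0,0,1, 0,0,6,0,0,0,1, 0,0,9,0,0,0,1, 0,0,9.5,0,0,0,1]';  python3 -c "
from h import *
o=bot.get_obs();print(o['tool_pos'],o['tcp_rot'],o['contact_force'],o['grip_width'])
cap('wrist','w7')
cap('top','t7');crop('t7',240,170,440,310,'c8');crop('t7',90,160,290,360,'c8b',3)"
```

```text
time: 7.55
tool_pos: [577.6, 19.8, 220.6]
tcp_rot: [-3.139, 0.005, 1.774]
contact_force: [0.4, 0.3, 0.9]
grip_width: 91.7
[577.58392622  19.82745619 220.61210104] [-3.13927006  0.00515527  1.7735377 ] [0.38401861 0.30039953 0.90397058] 91.70112674090815
scale 4.0
scale 3
```

View pics/w7.png

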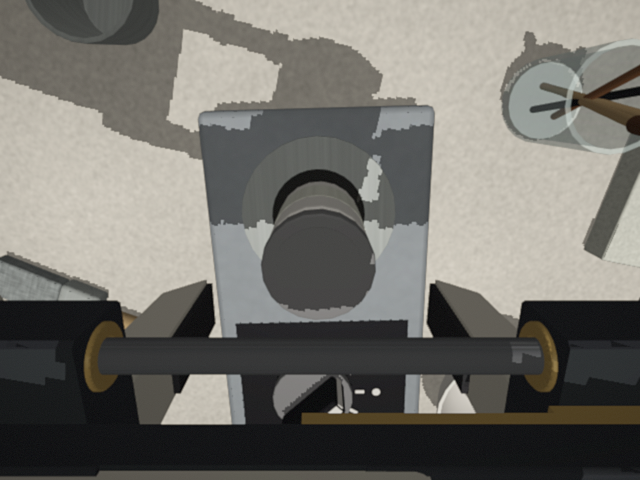

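View pics/c8.png

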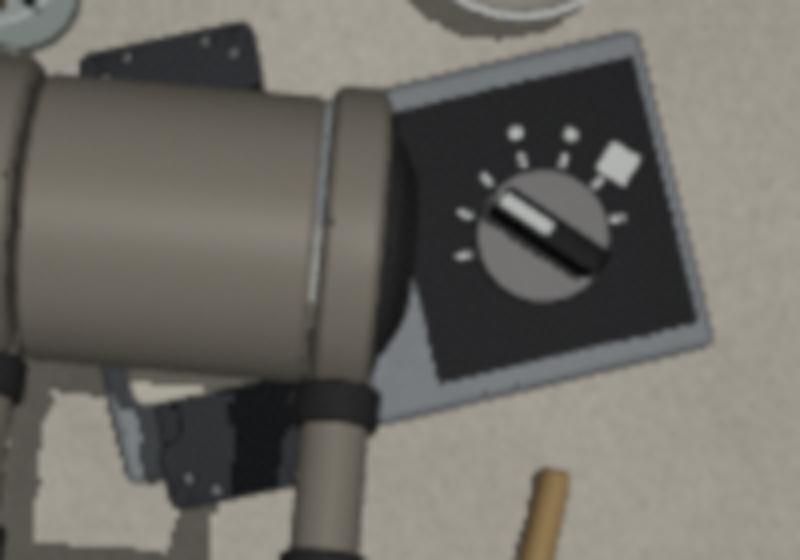

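```bash
python3 -c "
from h import *
print(px2w('w7',319,259,176), px2w('w7',319,259,166))
t=np.linspace(0,6.28,73)
for c in [(577,19),(575,21),(577,15)]:
  p=np.array([w2px('w7',[c[0]+31.5*np.cos(a),c[1]+31.5*np.sin(a),176]) for a in t]);print(c,p.min(0).round(),p.max(0).round())"; python3 -m inch '[0,0,0,0,0,0,-1, 0,0,0,0,0,0,-1, 0,0,0,0,0,0,-1, 0,0,0,0,0,0,-1, 0,0,0,0,0,0,-1]';python3 -m inch '[0,0,-0.5,0,0,0,-1, 0,0,-1,0,0,0,-1, 0,0,-1.5,0,0,0,-1, 0,0,-2.0,0,0,0,-1, 0,0,-2.5,0,0,0,-1]'
```

```text
[575.44237895  23.08236062 176.        ] [576.15069432  19.37990224 166.        ]
(577, 19) [262. 210.] [379. 319.]
(575, 21) [259. 205.] [376. 315.]
(577, 15) [261. 217.] [377. 325.]
time: 8.15
tool_pos: [576.2, 19.9, 217.0]
tcp_rot: [-3.134, 0.004, 1.773]
contact_force: [-0.0, 0.6, 0.5]
grip_width: 56.4
time: 8.65
tool_pos: [576.1, 19.9, 191.4]
tcp_rot: [-3.134, 0.003, 1.774]
contact_force: [-0.6, 0.4, -0.6]
grip_width: 16.4
```

```bash
python3 -m inch '[0,0,-0.2,0,0,0,-1, 0,0,-0.4,0,0,0,-1, 0,0,-0.7,0,0,0,-1, 0,0,-1,0,0,0,-1, 0,0,-1.2,0,0,0,-1]'
```

```text
time: 9.15
tool_pos: [576.0, 19.9, 179.1]
tcp_rot: [-3.133, 0.003, 1.773]
contact_force: [-0.7, 0.5, -0.1]
grip_width: 0.1
```

```bash
python3 -m inch '[0,0,-0.1,0,0,0,-1, 0,0,-0.25,0,0,0,-1, 0,0,-0.4,0,0,0,-1, 0,0,-0.5,0,0,0,-1, 0,0,-0.6,0,0,0,-1]'
```

```text
time: 9.65
tool_pos: [576.1, 20.0, 173.8]
tcp_rot: [-3.134, 0.004, 1.773]
contact_force: [-2.2, -0.1, 5.4]
grip_width: 0.2
```

Contact at about the expected height with a force near 6 N, so the lid is sliding. I continue.

```bash
python3 -m inch '[0,0,-0.2,0,0,0,-1, 0,0,-0.35,0,0,0,-1, 0,0,-0.5,0,0,0,-1, 0,0,-0.6,0,0,0,-1, 0,0,-0.7,0,0,0,-1]'
```

```text
time: 10.15
tool_pos: [576.1, 19.9, 167.7]
tcp_rot: [-3.135, 0.004, 1.774]
contact_force: [-3.0, 0.1, 6.2]
grip_width: 0.5
```

```bash
python3 -m inch '[0,0,-0.1,0,0,0,-1, 0,0,-0.2,0,0,0,-1, 0,0,-0.25,0,0,0,-1, 0,0,-0.3,0,0,0,-1, 0,0,-0.3,0,0,0,-1]'
```

```text
time: 10.65
tool_pos: [576.2, 19.9, 166.2]
tcp_rot: [-3.136, 0.004, 1.774]
contact_force: [-3.4, 0.9, 9.4]
grip_width: 0.6
```

```bash
python3 -m inch '[0,0,-0.1,0,0,0,-1, 0,0,-0.2,0,0,0,-1, 0,0,-0.3,0,0,0,-1, 0,0,-0.3,0,0,0,-1, 0,0,-0.3,0,0,0,-1]'
```

```text
time: 11.15
tool_pos: [576.6, 20.0, 166.2]
tcp_rot: [-3.139, 0.005, 1.774]
contact_force: [-4.9, -0.1, 17.3]
grip_width: 0.6
```

The lid is home: the force climbs to 17 N with z fixed at 166.2. I retreat straight up and look.

```bash
python3 -m inch '[0,0,0.5,0,0,0,-1, 0,0,2,0,0,0,-1, 0,0,4,0,0,0,-1, 0,0,6,0,0,0,-1, 0,0,6,0,0,0,-1]'; python3 -c "
from h import *
o=bot.get_obs();print(o['tool_pos'],o['tcp_rot'],o['joint_positions'].round(2))
cap('wrist','w8');cap('scene','s8');crop('s8',220,180,400,300,'c9')"
```

```text
time: 11.65
tool_pos: [578.0, 19.9, 228.9]
tcp_rot: [3.139, 0.007, 1.774]
contact_force: [0.8, 0.1, -0.2]
grip_width: 0.6
[578.02093689  19.86911633 228.91778127] [3.13886829 0.00698543 1.77382433] [-0.09  0.44  1.37 -0.01  1.33 -0.3 ]
scale 4.444444444444445
```

View pics/c9.png

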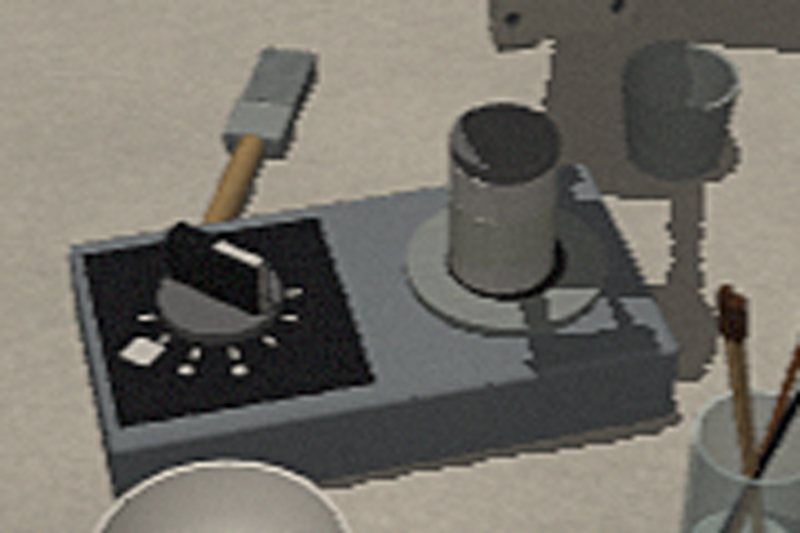

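View pics/w8.png

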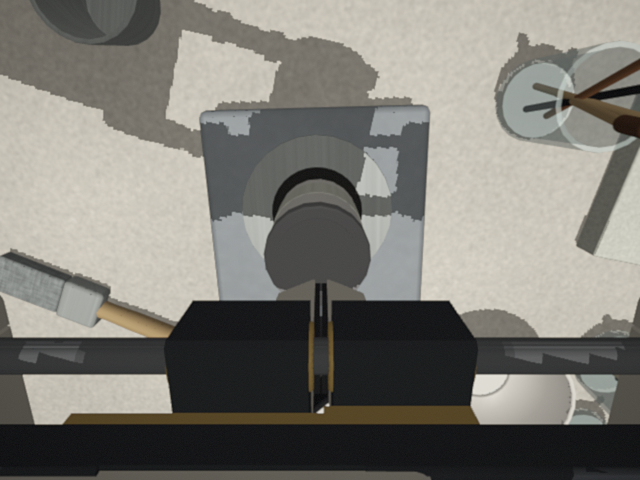

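The scene crop shows the lid flush, with no neck gap, and the jar upright on the plate at (505,200 in the crop). Now I go above the dial with the jaws half open.

```bash
python3 -m inch '[0.3,-2.5,0,0,0,-6,0.1, 0.8,-6,0,0,0,-14,0.1, 1.3,-9.5,0,0,0,-22,0.1, 1.8,-13,0,0,0,-30,0.1, 2.2,-15.5,0,0,0,-37,0.1]'; python3 -m inch '[0.2,-1,0,0,0,-7,0.1, 0.2,-1,0,0,0,-14,0.1, 0.2,-1,0,0,0,-18,0.1, 0.2,-1,0,0,0,-18,0.1, 0.2,-1,0,0,0,-18,0.1]'; python3 -c "
from h import *
o=bot.get_obs();print(o['tool_pos'],o['tcp_rot'],o['joint_positions'].round(2))
cap('wrist','w9')"
```

```text
time: 12.25
tool_pos: [598.0, -137.1, 224.0]
tcp_rot: [-3.137, 0.006, 1.121]
contact_force: [0.2, 0.6, -0.1]
grip_width: 36.0
time: 12.75
tool_pos: [599.6, -146.9, 222.8]
tcp_rot: [-3.135, 0.007, 0.809]
contact_force: [0.2, 0.6, 1.0]
grip_width: 50.6
[ 599.60984043 -146.92212721  222.78877062] [-3.13485821  0.00679583  0.80923097] [-0.36  0.52  1.25 -0.    1.38  0.4 ]
```

View pics/w9.png

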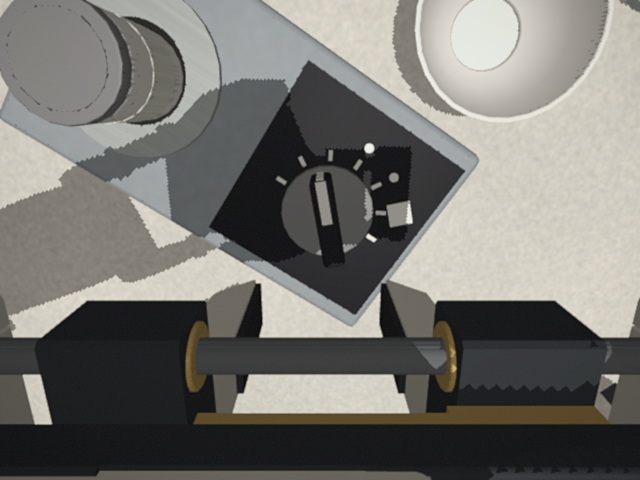

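```bash
python3 -c "
from h import *
crop('w9',250,130,430,280,'c10')"
```

```text
scale 4.0
```

View pics/c10.png

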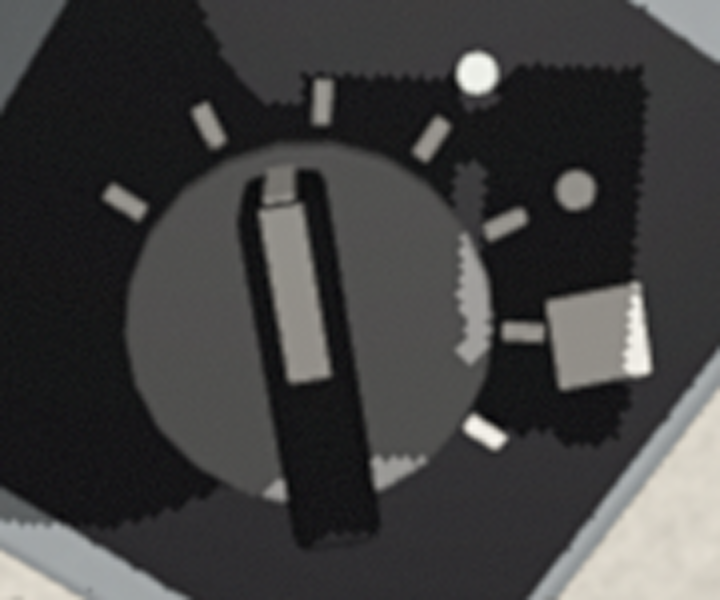

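Run:
```python
from h import *
g=lambda u,v,z:px2w('w9',250+u/4,130+v/4,z)[:2]
a,b=g(282,204,111),g(310,381,111);e=g(337,540,111)
print('line',a,b,e,np.degrees(np.arctan2(*(a-b)[::-1])),np.degrees(np.arctan2(*(a-e)[::-1])),'barmid',(a+e)/2)
T=[g(*p,64) for p in [(125,202),(209,126),(323,102),(431,138),(505,223),(522,331),(485,432)]]
# circle fit
A=np.array([[2*t[0],2*t[1],1] for t in T]);s=np.linalg.lstsq(A,np.array([t@t for t in T]),rcond=None)[0];c=s[:2]
print('tick circle',c,np.sqrt(s[2]+c@c))
print('tick angles',[round(np.degrees(np.arctan2(*(t-c)[::-1])),1) for t in T])
d=g(600,335,64);print('diamond',d,np.degrees(np.arctan2(*(d-c)[::-1])),np.linalg.norm(d-c))
print('disc',g(309,325,75))
```

```text
line [ 621.34982022 -121.74185499] [ 603.59419881 -147.45104056] [ 586.83531264 -172.29127512] 55.369747150915245 55.67523069663184 barmid [ 604.09256643 -147.01656506]
tick circle [ 603.27757028 -147.96799391] 43.2977158166161
tick angles [np.float64(103.2), np.float64(73.2), np.float64(43.0), np.float64(13.4), np.float64(-16.6), np.float64(-46.6), np.float64(-76.6)]
diamond [ 643.71579797 -190.71023567] -46.586628897774055 58.84003305471119
disc [ 604.39562465 -146.80661018]
```

Bar angle is about 55.5°. The tick circle is centred at (603.5,-147.5), with click 2 at 43° and the diamond at -46.6° (click 5). The bar sits a bit off its click, so I'll check the pointer by sight after release. I align to the bar and descend.

```bash
python3 -m inch '[0.4,0,-2,0,0,5,0.1, 0.4,0,-4.5,0,0,9,0.1, 0.4,0,-7,0,0,9,0.1, 0.4,0,-9.5,0,0,9,0.1, 0.4,0,-11,0,0,9,0.1]'; python3 -c "
from h import *
o=bot.get_obs();print(o['tool_pos'],o['tcp_rot'],o['contact_force'])
cap('wrist','w10')"
```

```text
time: 13.3
tool_pos: [602.7, -146.2, 110.7]
tcp_rot: [-3.132, 0.007, 0.968]
contact_force: [-0.5, -0.2, 0.1]
grip_width: 50.8
[ 602.68572677 -146.24695123  110.71281017] [-3.13227863  0.00738834  0.96809751] [-0.48952348 -0.17743332  0.12483189]
```

View pics/w10.png

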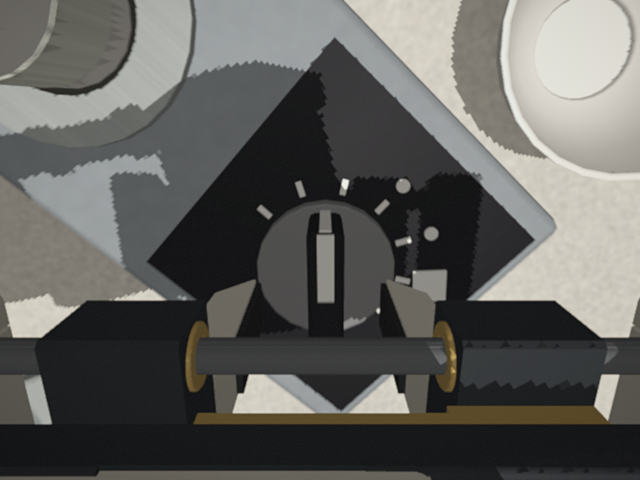

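The bar is now vertical in the wrist image at column 325, midway between the fingers. I descend 27 mm, then close.

```bash
python3 -m inch '[0.1,-0.1,-0.7,0,0,0,0.1, 0.1,-0.1,-1.5,0,0,0,0.1, 0.1,-0.1,-2.2,0,0,0,0.1, 0.1,-0.1,-2.7,0,0,0,0.1, 0.1,-0.1,-2.7,0,0,0,0]'; python3 -m inch '[0,0,0,0,0,0,-1, 0,0,0,0,0,0,-1, 0,0,0,0,0,0,-1, 0,0,0,0,0,0,-1, 0,0,0,0,0,0,-1]'
```

```text
time: 13.85
tool_pos: [602.5, -146.8, 81.2]
tcp_rot: [-3.128, 0.008, 0.968]
contact_force: [-0.6, 0.4, -0.3]
grip_width: 47.1
time: 14.35
tool_pos: [603.9, -147.8, 81.6]
tcp_rot: [-3.133, 0.008, 0.968]
contact_force: [3.9, -3.5, -3.4]
grip_width: 15.7
```

```bash
python3 -m inch '[0,0,0,0,0,-6,-1, 0,0,0,0,0,-13,-1, 0,0,0,0,0,-20,-1, 0,0,0,0,0,-27,-1, 0,0,0,0,0,-34,-1]'
```

```text
time: 14.85
tool_pos: [603.9, -147.7, 81.6]
tcp_rot: [-3.133, 0.008, 0.37]
contact_force: [0.0, 0.1, -0.6]
grip_width: 15.8
```

```bash
python3 -m inch '[0,0,0,0,0,-7,-1, 0,0,0,0,0,-14,-1, 0,0,0,0,0,-21,-1, 0,0,0,0,0,-28,-1, 0,0,0,0,0,-34,-1]'
```

```text
time: 15.35
tool_pos: [603.9, -147.6, 81.6]
tcp_rot: [-3.132, 0.008, -0.228]
contact_force: [0.2, 0.4, -0.1]
grip_width: 15.6
```

```bash
python3 -m inch '[0,0,0,0,0,-8,-1, 0,0,0,0,0,-16,-1, 0,0,0,0,0,-24,-1, 0,0,0,0,0,-30,-1, 0,0,0,0,0,-33.5,-1]'; python3 -m inch '[0,0,0,0,0,0,-1, 0,0,0,0,0,0,-1, 0,0,0,0,0,0,-1, 0,0,0,0,0,0,-1, 0,0,0,0,0,0,-1]'; python3 -c "
from h import *
o=bot.get_obs();print(o['tcp_rot'],o['contact_force'],o['moment'],o['joint_positions'].round(2))
cap('wrist','w11')"
```

```text
time: 15.85
tool_pos: [604.0, -147.4, 81.6]
tcp_rot: [-3.132, 0.008, -0.817]
contact_force: [1.2, 0.6, -1.7]
grip_width: 16.1
time: 16.35
tool_pos: [604.0, -147.4, 81.6]
tcp_rot: [-3.132, 0.008, -0.816]
contact_force: [1.4, 0.5, 0.5]
grip_width: 15.6
[-3.13201825  0.0080086  -0.81624196] [1.36585677 0.47370601 0.54637708] [-0.03493369  0.18738707 -0.01118683] [-0.37  0.65  1.42  0.01  1.07  2.01]
```

View pics/w11.png

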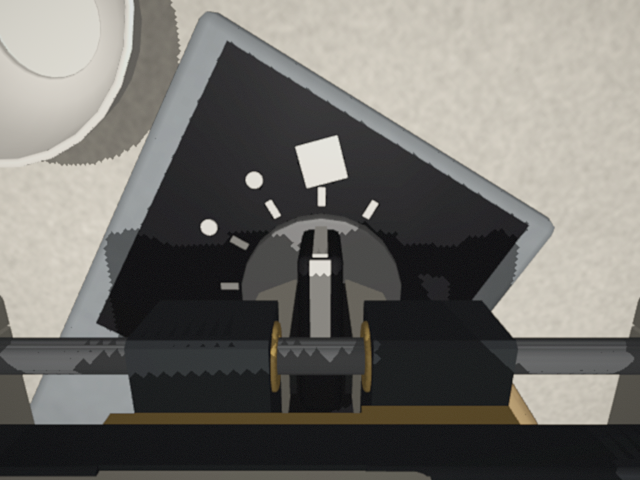

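The pointer line at column 320 lines up with the tick at (321,196) and the diamond at (321,161). I release and rise.

```bash
python3 -m inch '[0,0,0,0,0,0,0.1, 0,0,0,0,0,0,0.1, 0,0,0,0,0,0,0.1, 0,0,0,0,0,0,0.1, 0,0,0,0,0,0,0.1]'; python3 -m inch '[0,0,1,0,0,0,0.1, 0,0,3,0,0,0,0.1, 0,0,6,0,0,0,0.1, 0,0,10,0,0,0,0.1, 0,0,13,0,0,0,0.1]'; python3 -c "
from h import *
o=bot.get_obs();print(o['tool_pos'],o['tcp_rot'],o['contact_force'])
cap('wrist','w12');crop('w12',200,60,460,280,'c12')"
```

```text
time: 16.9
tool_pos: [604.1, -147.4, 81.6]
tcp_rot: [-3.132, 0.008, -0.816]
contact_force: [-1.2, -0.6, 0.6]
grip_width: 48.9
time: 17.4
tool_pos: [604.4, -147.5, 214.9]
tcp_rot: [-3.131, 0.005, -0.816]
contact_force: [0.1, 0.6, -0.3]
grip_width: 50.3
[ 604.43503324 -147.52471333  214.90863379] [-3.13088024  0.00546744 -0.8162243 ] [ 0.10940807  0.57752484 -0.33068253]
scale 2.727272727272727
```

View pics/c12.png

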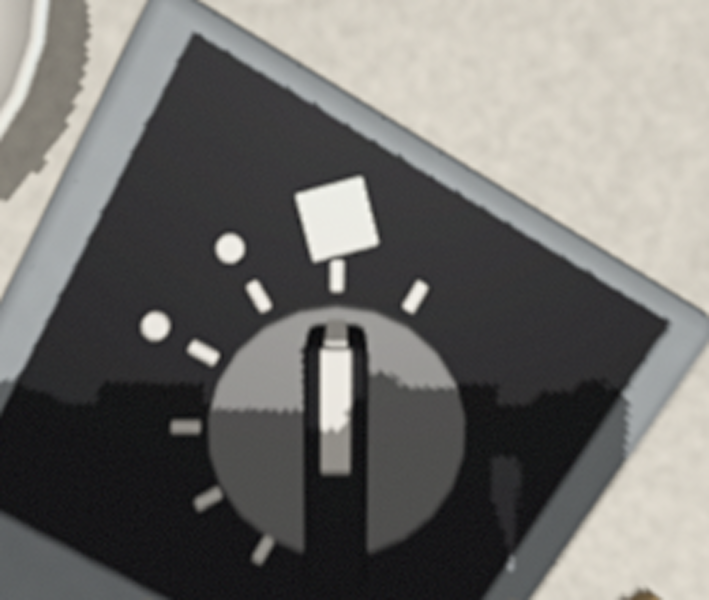

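After release, the pointer line (336,400 in the crop) still points at the tick (337,276) and the diamond (337,219). I back off a little and do one last overall check.

```bash
python3 -m inch '[-1,0,1,0,0,0,0.1, -3,0,2,0,0,0,0.1, -6,0,3,0,0,0,0.1, -9,0,4,0,0,0,0.1, -11,0,4,0,0,0,0.1]';python3 -m inch '[0,0,0,0,0,0,0.1, 0,0,0,0,0,0,0.1, 0,0,0,0,0,0,0.1, 0,0,0,0,0,0,0.1, 0,0,0,0,0,0,0.1]'
python3 - <<'E'
from h import *
cap('scene','s13');cap('top','t13')
a=cv2.imread('pics/s13.png');cv2.imwrite('pics/f1.png',a)
crop('s13',220,180,400,300,'f2')
d=np.load('pics/s0.npz')['im'].astype(int)-np.load('pics/s13.npz')['im'];print(bot.get_obs()['contact_force'],np.abs(bot.get_obs()['dq']).max())
E
```

```text
time: 17.95
tool_pos: [495.3, -148.3, 262.4]
tcp_rot: [-3.126, -0.005, -0.816]
contact_force: [-1.0, -0.1, 0.0]
grip_width: 50.7
time: 18.45
tool_pos: [495.8, -148.2, 261.9]
tcp_rot: [-3.126, -0.004, -0.816]
contact_force: [-0.2, -0.1, 0.3]
grip_width: 50.6
scale 4.444444444444445
[ 0.63532062 -0.0918536   0.47810078] 0.004355432053789914
```

View pics/f1.png

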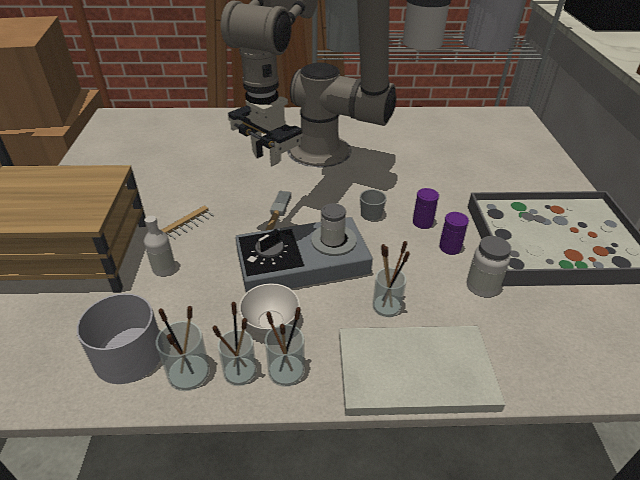

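View pics/f2.png

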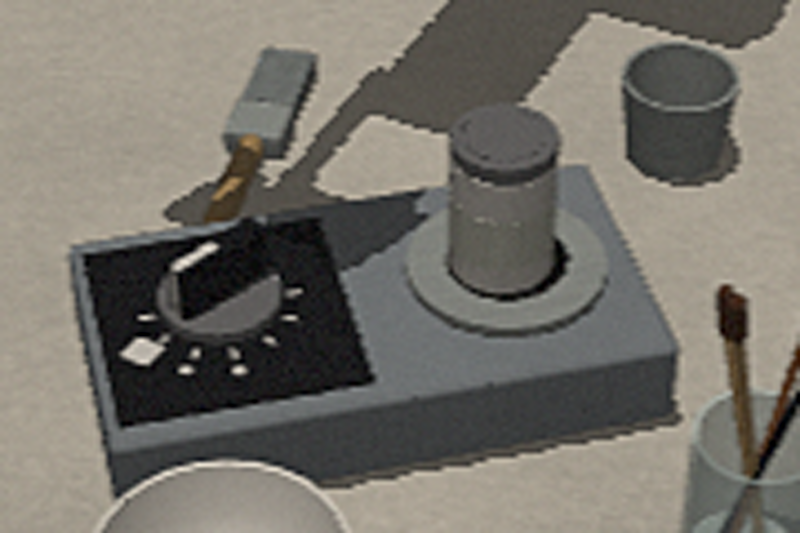

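View pics/t13.png

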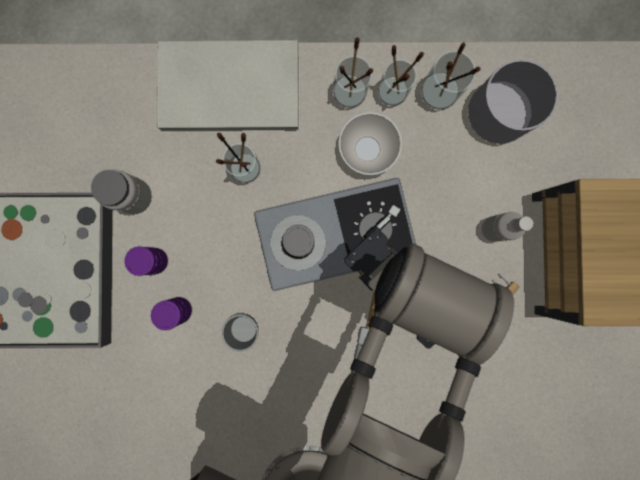

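The final pictures show the jar upright in the middle of the plate (top view 298,240) with its lid flush. The pointer faces the diamond, everything else is where it was, and the arm is clear and still. I hand in.

```bash
python3 -c "
from plant import bot
print(bot.close_job())"
```

```text
the job is handed in; nothing more can be done
None
```

The job is handed in, at about 18.6 s on the robot's clock; no verdict was reported.

- **Jar:** I stood the small white jar on the plate within about 2 mm of its centre and let go of it with the lid still raised.
- **Lid:** I pressed it with shut fingertips until it stopped: the tips stayed at z = 166.2 mm (expected 166) while the force rose to 17 N. Later pictures show no gap under the lid.
- **Dial:** I turned it clockwise to the diamond at the sixth click and released it. A wrist picture after release showed the pointer line on that tick and the diamond.
- **Last checks:** the overall pictures show the jar upright, the other objects I could see unmoved (the arm hid part of the brush and comb in the last top view), and the arm clear and still.
- **One disagreement:** the bar first stood about 12° off the nearest click, although the task says it starts on one. I went by the pointer seen in the pictures. It had not moved from the diamond when checked about half a second after release.

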